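Count three tulip contacts into the counting tray

ROBOT

A 6-joint arm with a two-finger parallel gripper is mounted at the origin on the work surface. World frame = base frame: x ahead of the robot, y to its left, z up, the work surface at z = 0. Lengths are in m, angles in rad, forces in N, time in s.
With the tool pointing down it reaches from about 0.3 to 0.775 m from the base axis. Payload 14.6 kg.
Tool frame: the origin (TCP) lies at the very end of the fingers, on their centre line; the grasp point (between the pads) lies 19 mm behind it; z points along the fingers, y is the line along which they close (so a half turn about z gives the same grasp; the last joint's range is limited). The gripper opens to 85 mm and grips with 20 to 120 N. Pads are 22 mm wide; open, the fingers measure 114 mm over their backs; the gripper's body (76 mm by 85 mm) begins 54 mm behind the grasp point. The pads swing forward as they close: fully open they stand 13 mm farther back than shut.
Start: joints at [-1.177, 0.3, 1.521, -0, 1.321, -0.067], TCP at [0.245, -0.493, 0.194] pointing down, gripper open.
Joint ranges: [-3.03, 3.03], [-0.79, 2.21], [0.23, 2.52], [-1.04, 4.18], [0, 3.07], [-2.55, 2.55]. Speed limits (rad/s): [2.22, 2.22, 2.57, 3.14, 3.14, 3.14].

INTERFACE

Orientations are given as [roll, pitch, yaw] about the fixed x, y, z axes, in that order (R = Rz(yaw) Ry(pitch) Rx(roll)).
In Python, from workcell import robot gives the robot as it stands.
- The arm moves only by the tool apply_moves, never from a script. Its argument "increments" is a list of rows, each a list of 5 numbers: the closure, from 0 (fully open) to 1 (shut), then the shift along the world's x, y, z scaled (see below), then the turn about the world's z scaled (see below). In form: [[jaw, x, y, z, twist], ...]. A call has 1 to 8 rows; each row shifts and turns the commanded pose from where the row before left it; what a row does not reach is not made up. The controller multiplies each number of a shift by 20 mm and each number of a turn by 0.12 rad. A row lasts 1/8 s, in which the tool goes at most 62.5 mm and 10.7 degrees, less where a joint would pass 70% of its speed; a pose out of reach is approached as far as the arm can. A call with a number of a shift or a turn outside -1 to 1 is refused whole. A call with a gripper value outside its range is refused whole. The fingers move at their own pace and stop on an object; "newtons" is the grip in N (left out, the last holds). Time passes only in rows, so rows that do not move let the fingers close. It gives the time, the measured TCP pose, the force, the opening and the grip force at its end, in the units of the state.
- robot.read_state(): the state, without advancing time (a new reading comes with each control period).
- robot.get_image(name): name is "scene" or "top" or "wrist"; returns the picture (420x560x3 uint8, blue, green, red); there is no depth.
- robot.get_calibration(name): a dict with "intrinsics" (3x3 intrinsics, pixels), "R" (3x3) and "t" (3): a world point X has camera coordinates R X + t. Camera axes: x right, y down, z forward; pixel columns grow to the right and rows downward; lengths in m; the calibration is good to about 2 mm. The wrist camera is an equidistant fisheye: a pixel r from the principal point sees the ray r / f radians off the axis. A picture is of the moment at which its call begins: read the wrist's pose just before it. get_calibration takes no time and is no camera call; for the wrist camera it gives the pose at the moment of the call.
- robot.sign_off(): hands the job in; it is judged then, once.
The state is a dict: "t": time; "joint_positions": joint angles; "joint_vel": joint speeds; "joint_torque": joint torques, N m; "tcp_pos": TCP position; "tcp_rot": TCP orientation; "wrist_force": force on the tool from outside, world axes, zero at the start; "ft_torque": the same for the moment, N m; "finger_gap": opening from 0.0 (shut) to 1.0 (fully open); "gripper_force": force on a finger pad.
Only numpy, scipy, OpenCV 4.12 (cv2) and the standard library are available. Lean on these libraries where they do the work, as an engineer would, in place of code of your own. Each camera call takes 0.05 s, during which the arm holds its last target. There are 200 camera calls.

TASK

Make up one set for the breaker: slide exactly three of the four large round contacts into the counting tray, in one neat row along its back rail, touching one another with the first against the end block. Then press the row endwise against the block, firmly but gently - so that the block itself takes about 15 N, on top of what it costs to slide the row, and never over 30 N - for about a second, and let go. Leave the fourth large contact, the two small ones and everything else on the bench where they are.

Things in the scene. Friction and masses are not known exactly. Their poses are not given: they have to be found in the camera images.
- contact1: Large contact, 90 mm diameter, 40 mm tall, 0.4 kg: a low upright cylinder (tulip contact), its side a ring of brass-coloured contact fingers with two thin steel springs round it, its top a flat grey cover; too wide to grip, slides on the bench. Origin: centre of its underside, z up. Four alike: contact1 to contact4
- contact2: large contact, like contact1 (90 mm diameter, 40 mm tall); origin: centre of its underside
- contact3: large contact, like contact1 (90 mm diameter, 40 mm tall); origin: centre of its underside
- contact4: large contact, like contact1 (90 mm diameter, 40 mm tall); origin: centre of its underside
- small1: small contact of the same make and materials as the large ones but only 60 mm diameter, 40 mm tall, standing among them; not wanted. Origin: centre of its underside
- small2: small contact of the same make and materials as the large ones but only 60 mm diameter, 40 mm tall, standing among them; not wanted. Origin: centre of its underside
- tray: Counting tray fixed to the bench, open towards the robot and at its -y end: aluminium back rail, 35 mm high, 14 mm thick, front face in the plane x = 0 from y = -120 to 350 mm, and before it a thin steel sheet flush with the bench (no step). Origin: on the bench at the rail's front face; x points back through the rail, y along it to the end block, z up
- pad: End block of the tray, black rubber, 96 mm (x) by 20 mm (y) by 35 mm high, standing at the rail's +y end and reaching from the rail 96 mm forward; axes like the tray's. Origin: centre of its underside; the face that the row is pressed against lies at y = -10 mm (tray y = 330 mm)
- slot0 (a point): bench point of the tray where the centre of the first (at the end block) contact of the finished row belongs (tray x = -45 mm, y = 285 mm)
- slot1 (a point): bench point of the tray where the centre of the second contact of the finished row belongs (tray x = -45 mm, y = 195 mm)
- slot2 (a point): bench point of the tray where the centre of the third contact of the finished row belongs (tray x = -45 mm, y = 105 mm)
- cup: brown paper cup, 76 mm wide at the rim, 92 mm tall, left of the contacts; origin under its centre
- bottle: clear drinks bottle, 64 mm diameter, 200 mm tall, behind the tray; origin under its centre
- spanner: steel spanner, 180 mm long, lying on the bench to the right; origin under its centre, x along it
- clamp: black test clamp with steel jaws, 120 mm long, 22 mm high, lying behind the open end of the tray; origin under its middle, x along it
- meter: black hand-held meter, 130 by 72 mm, 40 mm high, lying beyond the open end of the tray; origin under its centre, x along it

How it is judged:
On the way:
1. the finished row of three is pressed through against the end block with more than 8 N (felt by the block) for 0.4 s, the fingers not touching the block (horizontal distance between any of contact1, contact2, contact3, contact4 and slot0 below 0.006 m and horizontal distance between any of contact1, contact2, contact3, contact4 and slot1 below 0.006 m and horizontal distance between any of contact1, contact2, contact3, contact4 and slot2 below 0.006 m and contact force between pad and anything else above 8 N and contact force between pad and the fingers below 0.5 N), for 0.4 s.
At the end, for the whole second after the job is handed in: Exactly three large contacts stand flat and at rest, each centre within 6 mm of one of the three row places (in contact along the back rail from the end block); the fourth large contact, the small contacts, cup, bottle, spanner, clamp and meter are each within 30 mm of where they began (horizontal distance between any of contact1, contact2, contact3, contact4 and slot0 below 0.006 m and horizontal distance between any of contact1, contact2, contact3, contact4 and slot1 below 0.006 m and horizontal distance between any of contact1, contact2, contact3, contact4 and slot2 below 0.006 m and (horizontal distance between contact1 and slot0 below 0.006 m or horizontal distance between contact1 and slot1 below 0.006 m or horizontal distance between contact1 and slot2 below 0.006 m or distance of contact1 from where it was at the start of the episode below 0.03 m) and (horizontal distance between contact2 and slot0 below 0.006 m or horizontal distance between contact2 and slot1 below 0.006 m or horizontal distance between contact2 and slot2 below 0.006 m or distance of contact2 from where it was at the start of the episode below 0.03 m) and (horizontal distance between contact3 and slot0 below 0.006 m or horizontal distance between contact3 and slot1 below 0.006 m or horizontal distance between contact3 and slot2 below 0.006 m or distance of contact3 from where it was at the start of the episode below 0.03 m) and (horizontal distance between contact4 and slot0 below 0.006 m or horizontal distance between contact4 and slot1 below 0.006 m or horizontal distance between contact4 and slot2 below 0.006 m or distance of contact4 from where it was at the start of the episode below 0.03 m) and linear speed of each of contact1, contact2, contact3, contact4 below 0.01 m/s and angle between each of contact1, contact2, contact3, contact4's own z axis and vertical below 0.05 rad and distance of each of small1, small2, cup, bottle, spanner, clamp, meter from where it was at the start of the episode below 0.03 m); the robot touches nothing.
It fails at once if the end block is pushed with more than 30 N (contact force between pad and anything else above 30 N).
It fails at once if a contact is tipped by more than 20 degrees (angle between any of contact1, contact2, contact3, contact4, small1, small2's own z axis and vertical above 0.35 rad).
It fails at once if the cup or bottle is knocked over (angle between any of cup, bottle's own z axis and vertical above 0.5 rad).
It fails at once if a bystander (small contact, cup, bottle, spanner, clamp, meter) is shifted by more than 30 mm (distance of any of small1, small2, cup, bottle, spanner, clamp, meter from where it was at the start of the episode above 0.03 m).
It also fails if it takes over 67 s, if anything falls off the work surface, if the arm or the gripper's body presses on something with over 40 N, if the wrist force passes 120 N, or if a joint passes its speed limit or range.

## Working session

There is one attempt and no reset: what is moved stays moved. The work goes in short steps, Python scripts to look and compute and a tool call to move; the robot and the scene stay as the last step left them, time stands still between calls to the robot, and variables do not carry over. Pictures are saved under pics/ and viewed, at most 10 in all, crops included, and the job is handed in when it is done.

Besides the shell and the picture viewer there is one more tool, called after "Emit:" as name(argument=value, ...) on one line, values as JSON. apply_moves: Moves the arm, as the interface text tells. Shifts and turns lie within -1 to 1; 1 stands for 20 mm of shift or 0.12 rad of turn. Its arguments: {"type":"object","properties":{"increments":{"type":"array"},"newtons":{"type":"number"}},"required":["increments"]}

```bash
mkdir -p pics; cat > h.py <<'E'
from workcell import robot
import numpy as np, cv2
def ray(c,uv):
    K=np.array(c["intrinsics"]);R=np.array(c["R"]);t=np.array(c["t"])
    d=R.T@np.linalg.inv(K)@np.array([uv[0],uv[1],1.]); return -R.T@t,d
def plane(c,uv,z):
    o,d=ray(c,uv); return (o+d*(z-o[2])/d[2])
def proj(c,X):
    p=np.array(c["R"])@np.array(X)+np.array(c["t"]);q=np.array(c["intrinsics"])@p;return q[:2]/q[2]
E
python3 - <<'E'
from h import *
for n in("scene","top"):
    cv2.imwrite(f"pics/{n}0.png",robot.get_image(n)); c=robot.get_calibration(n); print(n,np.round(-np.array(c["R"]).T@c["t"],3),np.round(c["intrinsics"],1).tolist(),np.round(c["R"],2).tolist())
print(robot.read_state())
E
```

```text
scene [ 1.485 -0.195  1.33 ] [[480.5, 0.0, 279.3], [0.0, 480.5, 205.1], [0.0, 0.0, 1.0]] [[0.19, 0.98, -0.01], [0.8, -0.16, -0.58], [-0.57, 0.1, -0.82]]
top [ 0.427 -0.031  1.522] [[496.8, 0.0, 282.1], [0.0, 496.8, 206.0], [0.0, 0.0, 1.0]] [[-0.02, -1.0, -0.02], [-1.0, 0.02, -0.09], [0.09, 0.02, -1.0]]
{'t': 0.1, 'joint_positions': array([-1.17661117e+00,  3.00414177e-01,  1.52155468e+00, -2.24481795e-05,
        1.32072464e+00, -6.65912698e-02]), 'joint_vel': array([ 0.00043924, -0.00137541, -0.0021327 , -0.00125869,  0.00052117,
       -0.00093592]), 'joint_torque': array([-3.30037656e-04, -5.44380534e+01, -3.62376630e+01, -1.33827684e-04,
        2.98973275e-03,  1.54966028e-05]), 'tcp_pos': array([ 0.24444579, -0.49239006,  0.19306374]), 'tcp_rot': array([-3.14049280e+00, -5.15568624e-05,  4.60781965e-01]), 'wrist_force': array([ 0.08473541, -0.96098706,  0.46514476]), 'ft_torque': array([-0.02593739,  0.02174227,  0.00273285]), 'gripper_force': 0.0, 'finger_gap': 1.003361839162404}
```

View pics/top0.png

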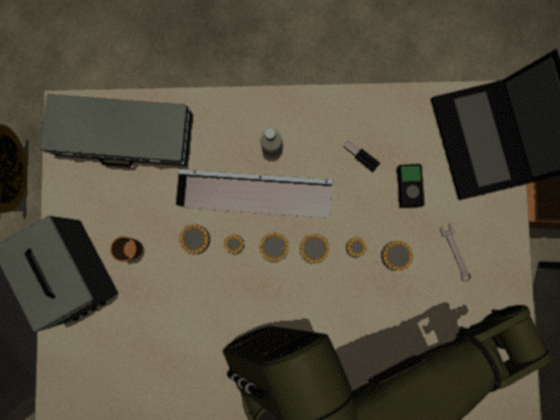

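View pics/scene0.png

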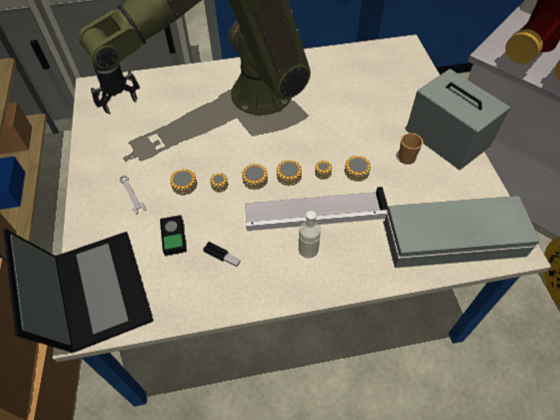

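The top view shows the large contacts at about (194,239), (273,247), (314,249) and (397,255), and the small ones at (233,244) and (356,247). The rail runs from (181,173) to (332,182), with the black block at (181,188). The scene view agrees with this layout.

```bash
python3 - <<'E'
from h import *
for n in("top","scene"):
    im=cv2.imread(f"pics/{n}0.png");c=robot.get_calibration(n)
    hsv=cv2.cvtColor(im,cv2.COLOR_BGR2HSV)
    m=cv2.inRange(hsv,(8,110,70),(30,255,255)); m=cv2.morphologyEx(m,cv2.MORPH_CLOSE,np.ones((3,3)))
    cs,h=cv2.findContours(m,cv2.RETR_CCOMP,cv2.CHAIN_APPROX_NONE)
    for i,k in enumerate(cs):
        if h[0][i][3]>=0 and cv2.contourArea(k)>20:
            k2=k if len(k)>=5 else k
            e=cv2.fitEllipse(k); p=plane(c,e[0],.04)
            o=cs[h[0][i][3]]; 
            P=np.array([plane(c,q[0],.02)[:2] for q in o]);(ox,oy),r=cv2.minEnclosingCircle(P.astype(np.float32))
            print(n,np.round(e[0],1),np.round(e[1],1),"cover",np.round(p[:2],4),"outer",round(ox,4),round(oy,4),round(r,4))
im=cv2.imread("pics/top0.png")
cv2.imwrite("pics/crop.png",cv2.resize(im[160:225,170:345],None,fx=4.5,fy=4.5,interpolation=cv2.INTER_CUBIC))
E
```

```text
top [397.9 255. ] [21.9 22.3] cover [ 0.4105 -0.3427] outer 0.4097 -0.3454 0.0446
top [356.5 246.5] [11.5 11.5] cover [ 0.4375 -0.2215] outer 0.4371 -0.2231 0.0296
top [120.1 248.6] [18.2 24.9] cover [0.4431 0.484 ] outer 0.443 0.4823 0.0398
top [233.2 243.6] [11.  11.8] cover [0.4524 0.1446] outer 0.4517 0.1465 0.0299
top [314.2 248. ] [21.8 22.1] cover [ 0.4351 -0.0961] outer 0.4352 -0.0966 0.044
top [273.8 246.6] [21.8 22. ] cover [0.4412 0.0238] outer 0.4414 0.0253 0.0444
top [193.4 238.5] [21.3 21.7] cover [0.4694 0.2637] outer 0.4697 0.2668 0.0449
scene [217.9 178.9] [ 8.4 10.5] cover [ 0.4405 -0.2206] outer 0.4376 -0.2224 0.0408
scene [182.1 178.1] [15.3 19.9] cover [ 0.4134 -0.3408] outer 0.4109 -0.3431 0.0566
scene [254.3 172.7] [15.1 19.3] cover [ 0.4382 -0.0943] outer 0.4356 -0.0943 0.0555
scene [323.2 166. ] [ 8.3 10.3] cover [0.4556 0.146 ] outer 0.4521 0.1474 0.0411
scene [288.7 168.9] [14.6 19.2] cover [0.4449 0.0256] outer 0.4412 0.0255 0.0555
scene [357.8 164.6] [14.8 19.2] cover [0.4729 0.2656] outer 0.471 0.2678 0.0564
```

View pics/crop.png

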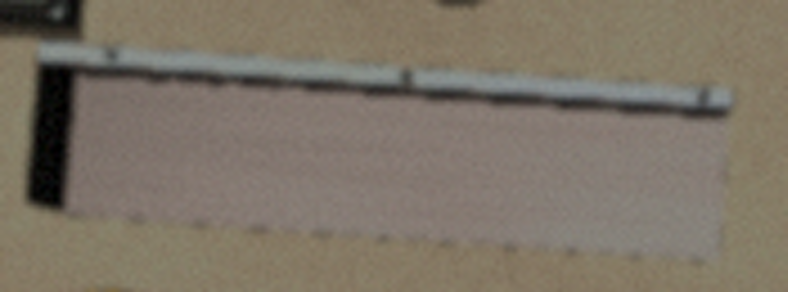

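```bash
python3 - <<'E'
from h import *
im=cv2.imread("pics/top0.png");c=robot.get_calibration("top")
f=4;b=cv2.resize(im[160:225,170:345],None,fx=f,fy=f,interpolation=cv2.INTER_CUBIC)
px=lambda q:((q[0]+.5)/f-.5+170,(q[1]+.5)/f-.5+160)
hsv=cv2.cvtColor(b,cv2.COLOR_BGR2HSV)
print(hsv[::8,300].tolist())
m=((b[...,0].astype(int)-b[...,2]>-8)&(hsv[...,2]>105)).astype(np.uint8); m=cv2.morphologyEx(m,cv2.MORPH_OPEN,np.ones((5,5)))
cs,_=cv2.findContours(m,0,1);k=max(cs,key=cv2.contourArea)
r=cv2.minAreaRect(k)
P=np.array([plane(c,px(q),.035) for q in cv2.boxPoints(r)]);print(np.round(P,4).tolist(),r)
m2=cv2.morphologyEx((hsv[...,2]<50).astype(np.uint8),cv2.MORPH_OPEN,np.ones((13,13)))
cs,_=cv2.findContours(m2,0,1)
for k in cs:
    r=cv2.minAreaRect(k);print("dark",np.round([plane(c,px(q),.035)[:2] for q in cv2.boxPoints(r)],4).tolist())
# scene: dark pad + rail
im=cv2.imread("pics/scene0.png")
cv2.imwrite("pics/crop2.png",cv2.resize(im[180:236,238:398],None,fx=5,fy=5,interpolation=cv2.INTER_CUBIC))
E
```

```text
[[19, 68, 131], [19, 69, 129], [19, 64, 132], [20, 63, 130], [19, 66, 135], [22, 60, 135], [21, 59, 134], [26, 27, 133], [71, 14, 141], [36, 15, 85], [9, 41, 80], [11, 40, 134], [12, 36, 129], [10, 41, 136], [13, 36, 133], [14, 39, 131], [12, 39, 131], [9, 33, 131], [9, 37, 132], [13, 37, 130], [14, 38, 135], [13, 34, 135], [13, 36, 136], [13, 35, 133], [12, 33, 133], [12, 32, 136], [17, 45, 131], [18, 66, 135], [21, 61, 134], [19, 63, 133], [17, 67, 134], [20, 62, 132], [18, 69, 134]]
[[0.6464, 0.0598, 0.035], [0.6591, 0.0588, 0.035], [0.642, -0.1335, 0.035], [0.6294, -0.1323, 0.035]] ((493.26849365234375, 76.88587951660156), (255.7020721435547, 16.63636589050293), 3.911571979522705)
dark [[0.5723, 0.3185], [0.667, 0.31], [0.6643, 0.2866], [0.5698, 0.2952]]
dark [[0.7097, 0.2937], [0.7095, 0.2838], [0.7003, 0.2838], [0.7005, 0.2937]]
dark [[0.6938, 0.3391], [0.7113, 0.3372], [0.7067, 0.3027], [0.6892, 0.3045]]
```

View pics/crop2.png

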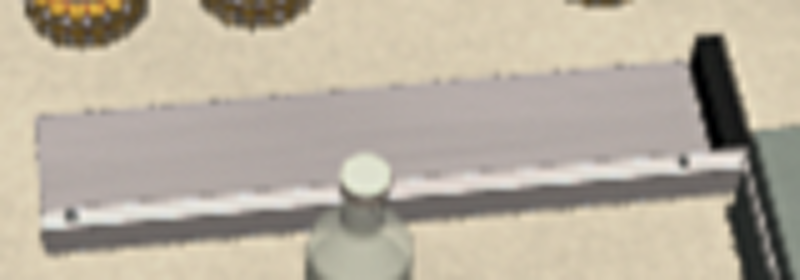

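Emit:
apply_moves(increments=[[0.5,0.9,1,0,-0.65],[0.5,0.9,1,0,-0.65],[0.5,0.9,1,0,-0.65],[0.5,0.9,1,0,-0.65],[0.5,0.9,1,0,-0.65],[0.5,0.9,1,0,-0.65],[0.5,0.9,1,0,-0.65],[0.5,0.8,1,0,-0.6]])

```text
t: 1.1
tcp_pos: [0.387, -0.3318, 0.1933]
tcp_rot: [-3.141, 0.0, -0.16]
wrist_force: [-0.2, 0.2, 0.7]
finger_gap: 0.5
gripper_force: 0.0
```

Emit:
apply_moves(increments=[[0.5,0,1,0,0],[0.5,0,1,0,0],[0.5,0,1,0,0],[0.5,0,1,0,0],[0.5,0,1,0,0],[0.5,0,1,0,0],[0.5,0,1,0,0],[0.5,0,1,0,0]])

```text
t: 2.1
tcp_pos: [0.3865, -0.1713, 0.1936]
tcp_rot: [3.142, -0.0, -0.157]
wrist_force: [0.1, -0.1, 0.3]
finger_gap: 0.5
gripper_force: 0.0
```

Emit:
apply_moves(increments=[[0.5,0,1,0,0],[0.5,0,1,0,0],[0.5,0,1,0,0],[0.5,0,1,0,0],[0.5,0,1,0,0],[0.5,0,1,0,0],[0.5,0,1,0,0],[0.5,0,1,0,0]])

```text
t: 3.1
tcp_pos: [0.3862, -0.0114, 0.1936]
tcp_rot: [-3.142, -0.0, -0.157]
wrist_force: [0.3, 0.9, 0.4]
finger_gap: 0.503
gripper_force: 0.0
```

Emit:
apply_moves(increments=[[0.5,0,1,-0.5,0],[0.5,0,1,-0.5,0],[0.5,0,1,-0.5,0],[0.5,0,1,-0.5,0],[0.5,0,1,-0.5,0],[0.5,0,1,-0.5,0],[0.5,0,1,-0.5,0],[0.5,0,1,-0.5,0]])

```text
t: 4.1
tcp_pos: [0.386, 0.1485, 0.1133]
tcp_rot: [-3.142, -0.0, -0.157]
wrist_force: [0.3, -0.2, 0.1]
finger_gap: 0.501
gripper_force: 0.0
```

Emit:
apply_moves(increments=[[0.5,0,1,-0.5,0],[0.5,0,1,-0.5,0],[0.5,0,1,-0.5,0],[0.5,0,1,-0.5,0],[0.5,0,1,-0.9,0],[0.5,0,1,-0.9,0],[0.5,0,0.55,-0.9,0],[0.5,0,0,-0.4,0]])

```text
t: 5.1
tcp_pos: [0.3856, 0.2789, 0.0108]
tcp_rot: [3.141, 0.001, -0.156]
wrist_force: [-0.4, -0.0, -0.4]
finger_gap: 0.501
gripper_force: 0.0
```

Emit:
apply_moves(increments=[[0.5,0.8,-0.13,0,0],[0.5,0.5,-0.08,0,0],[0.5,0.4,-0.06,0,0],[0.5,0.4,-0.06,0,0],[0.5,0.4,-0.06,0,0]])

```text
t: 5.72
tcp_pos: [0.4371, 0.2704, 0.0117]
tcp_rot: [-3.142, -0.0, -0.157]
wrist_force: [-0.4, -0.3, -0.2]
finger_gap: 0.504
gripper_force: 0.0
```

```bash
python3 - <<'E'
from h import *
s=robot.read_state();print(s["tcp_pos"],s["tcp_rot"],s["wrist_force"])
im=robot.get_image("scene");cv2.imwrite("pics/s1.png",cv2.resize(im[100:240,220:440],None,fx=3.5,fy=3.5))
E
```

```text
[0.43712831 0.27041781 0.01170792] [-3.14150034e+00 -9.26978474e-05 -1.57400125e-01] [-0.42439094 -0.29935519 -0.22734113]
```

View pics/s1.png

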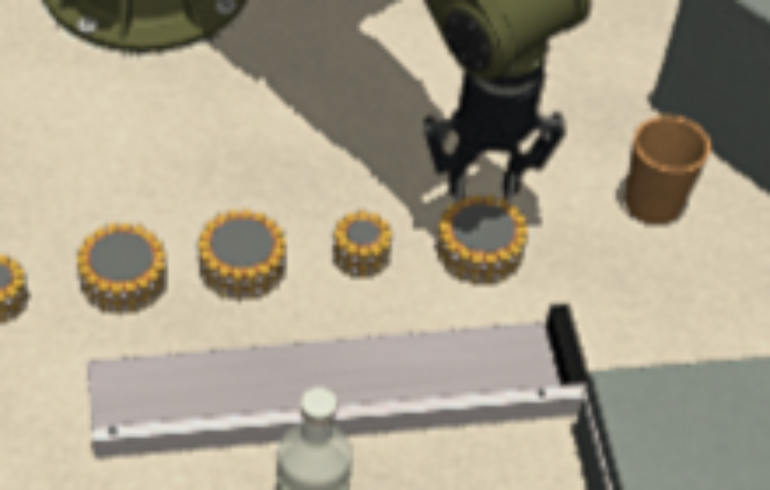

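The fork sits centred behind the first contact, at about (482,240) in the crop, and the lane to the tray is clear.

Emit:
apply_moves(increments=[[0.5,0.5,-0.08,0,0],[0.5,0.6,-0.09,0,0],[0.5,0.6,-0.09,0,0],[0.5,0.6,-0.09,0,0]])

```text
t: 6.28
tcp_pos: [0.4835, 0.2634, 0.0116]
tcp_rot: [-3.142, -0.0, -0.157]
wrist_force: [0.2, -0.7, -0.2]
finger_gap: 0.503
gripper_force: 0.0
```

```bash
cat >> h.py <<'E'
n_=np.array([.9961,-.0882]);u_=np.array([.0882,.9961])
def look(n):
    s=robot.read_state(); im=robot.get_image(n);c=robot.get_calibration(n)
    m=cv2.inRange(cv2.cvtColor(im,cv2.COLOR_BGR2HSV),(8,110,70),(30,255,255)); m=cv2.morphologyEx(m,cv2.MORPH_CLOSE,np.ones((3,3)))
    cs,h=cv2.findContours(m,cv2.RETR_CCOMP,cv2.CHAIN_APPROX_NONE)
    for i,k in enumerate(cs):
        if h[0][i][3]<0 and cv2.contourArea(k)>80:
            P=np.array([plane(c,q[0],.02)[:2] for q in k],np.float32);(x,y),r=cv2.minEnclosingCircle(P)
            kk=[cs[j] for j in range(len(cs)) if h[0][j][3]==i and cv2.contourArea(cs[j])>20 and len(cs[j])>5]
            cov=plane(c,cv2.fitEllipse(max(kk,key=cv2.contourArea))[0],.04)[:2] if kk else np.zeros(2)
            p=np.array([x,y]);print(n,"outer",np.round(p,4),round(r,4),"n,u",np.round([p@n_,p@u_],4),"cover n,u",np.round([cov@n_,cov@u_],4))
    t=s["tcp_pos"][:2];print("tcp",np.round(s["tcp_pos"],4),"n,u",np.round([t@n_,t@u_],4),s["tcp_rot"][2].round(3),"F",np.round(s["wrist_force"],1),"t",s["t"])
E
python3 -c "
from h import *
look('top');look('scene')"
```

```text
top outer [ 0.4095 -0.3459] 0.0445 n,u [ 0.4384 -0.3084] cover n,u [ 0.439 -0.305]
top outer [ 0.4368 -0.2233] 0.0295 n,u [ 0.4548 -0.1839] cover n,u [ 0.4553 -0.1821]
top outer [0.4433 0.4827] 0.0401 n,u [0.399  0.5199] cover n,u [0.3987 0.5213]
top outer [0.4526 0.1465] 0.0296 n,u [0.4379 0.1859] cover n,u [0.4377 0.1843]
top outer [ 0.4352 -0.0966] 0.044 n,u [ 0.442  -0.0578] cover n,u [ 0.4419 -0.0576]
top outer [0.4417 0.0243] 0.0439 n,u [0.4379 0.0631] cover n,u [0.438  0.0627]
top outer [ 0.564  -0.7498] 0.0594 n,u [ 0.6279 -0.6972] cover n,u [0. 0.]
tcp [0.4835 0.2634 0.0116] n,u [0.4584 0.305 ] -0.157 F [ 0.2 -0.7 -0.2] t 6.275
scene outer [ 1.0843 -0.8304] 0.0365 n,u [ 1.1533 -0.7315] cover n,u [0. 0.]
scene outer [ 1.0075 -0.7779] 0.1019 n,u [ 1.0722 -0.686 ] cover n,u [0. 0.]
scene outer [1.01   0.7335] 0.0933 n,u [0.9414 0.8198] cover n,u [0.9225 0.7978]
scene outer [0.9037 0.775 ] 0.0513 n,u [0.8318 0.8517] cover n,u [0. 0.]
scene outer [ 0.4376 -0.2224] 0.0408 n,u [ 0.4555 -0.1829] cover n,u [ 0.4583 -0.1809]
scene outer [ 0.4109 -0.3431] 0.0566 n,u [ 0.4396 -0.3055] cover n,u [ 0.4418 -0.303 ]
scene outer [ 0.4352 -0.0942] 0.0551 n,u [ 0.4418 -0.0555] cover n,u [ 0.4448 -0.0553]
scene outer [0.4753 0.2623] 0.051 n,u [0.4503 0.3032] cover n,u [0. 0.]
scene outer [0.4521 0.1474] 0.0411 n,u [0.4373 0.1867] cover n,u [0.441  0.1856]
scene outer [0.4412 0.0255] 0.0555 n,u [0.4372 0.0643] cover n,u [0.4409 0.0648]
scene outer [0.4171 0.481 ] 0.0771 n,u [0.373 0.516] cover n,u [0. 0.]
scene outer [ 0.0731 -0.9476] 0.4923 n,u [ 0.1564 -0.9375] cover n,u [0. 0.]
scene outer [-0.0478  1.1649] 0.1283 n,u [-0.1504  1.1562] cover n,u [0. 0.]
tcp [0.4846 0.2632 0.0117] n,u [0.4595 0.3049] -0.158 F [ 0.8 -0.7 -0.2] t 6.325
```

```bash
python3 - <<'E'
from h import *
im=robot.get_image("scene");cv2.imwrite("pics/s2.png",cv2.resize(im[120:220,320:440],None,fx=5,fy=5,interpolation=cv2.INTER_CUBIC))
E
```

```text
(no output)
```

View pics/s2.png

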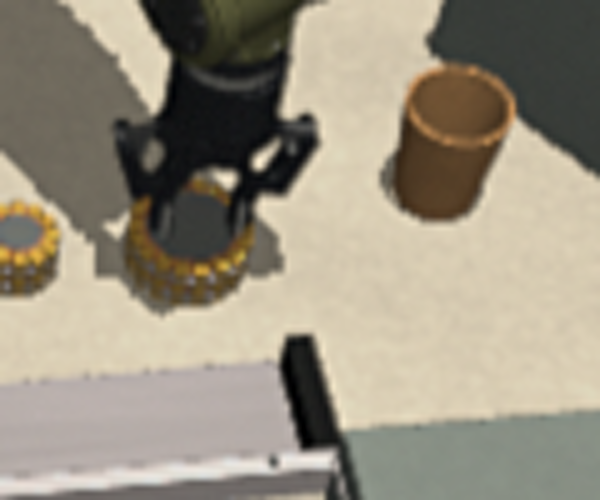

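```bash
python3 - <<'E'
from h import *
c=robot.get_calibration("scene")
for z in (.012,.025,.04,.05,.06): print(z,proj(c,[.4846,.2632,z]),plane(c,(352,166),z)[:2],plane(c,(367.4,165),z)[:2])
w=robot.get_image("wrist");cv2.imwrite("pics/w.png",w)
E
```

```text
0.012 [357.0871685  172.35549803] [0.45308346 0.25362046] [0.45933232 0.30852298]
0.025 [357.54487983 170.00533962] [0.46326457 0.24919519] [0.46945178 0.303556  ]
0.04 [358.08025373 167.256416  ] [0.47501201 0.24408911] [0.48112807 0.29782487]
0.05 [358.44156313 165.40124166] [0.48284364 0.24068506] [0.48891227 0.29400412]
0.06 [358.80644816 163.52770789] [0.49067527 0.23728101] [0.49669647 0.29018337]
```

View pics/w.png

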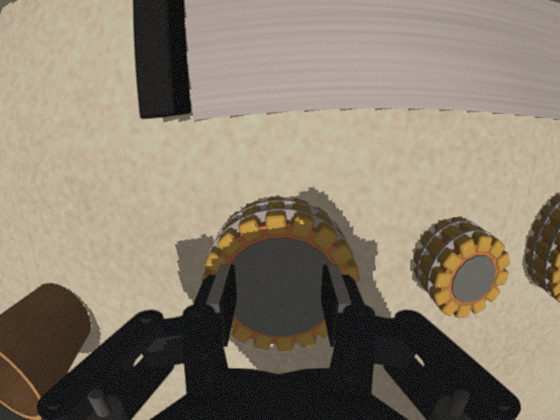

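```bash
python3 - <<'E'
from h import *
c=robot.get_calibration("wrist");K=np.array(c["intrinsics"]);R=np.array(c["R"]);t=np.array(c["t"])
print(np.round(-R.T@t,3),np.round(R,2).tolist(),K.round(1).tolist())
def pw(X):
    p=R@np.array(X)+t;th=np.arctan2(np.hypot(*p[:2]),p[2]);d=p[:2]/np.hypot(*p[:2]);return K[:2,2]+K[0,0]*th*d
s=robot.read_state();T=s["tcp_pos"];a=s["tcp_rot"][2];l=np.array([-np.sin(a),np.cos(a),0])
f=np.array([np.cos(a),np.sin(a),0])
for z in (0,.01,.02,.03,.04): print(z,pw(T+l*.021+f*.011+[0,0,z]),pw(T-l*.021+f*.011+[0,0,z]),pw(T-l*.021-f*.011+[0,0,z]))
print("contact top centre at .473,.264",pw([.473,.264,.04]),pw([.525,.256,.04]), "bench rim front",pw([.518,.26,0]),pw([.57,.255,0]))
E
```

```text
[0.561 0.251 0.191] [[-0.16, -0.99, 0.0], [-0.94, 0.15, 0.31], [-0.31, 0.05, -0.95]] [[325.2, 0.0, 278.4], [0.0, 325.2, 215.6], [0.0, 0.0, 1.0]]
0 [242.73011087 230.83482435] [313.62405511 230.86529129] [312.16424821 264.07965208]
0.01 [240.92393861 237.15197689] [315.4269849  237.18360315] [313.76674803 271.66359566]
0.02 [238.93648671 244.13781854] [317.4109611  244.17066685] [315.51177365 279.97062314]
0.03 [236.74143879 251.89625931] [319.60228437 251.93039008] [317.41634404 289.09623338]
0.04 [234.30779637 260.55166779] [322.0319399  260.58713523] [319.49956888 299.15026582]
contact top centre at .473,.264 [279.89491468 285.66722796] [279.60898794 189.21312787] bench rim front [274.5665211  185.81583723] [268.84318003  98.21925192]
```

The wrist view shows the fingertips at (225,265) and (335,265), over the grey cover. They are about 40 mm above the reported TCP height, so I back off and feel for the bench.

Emit:
apply_moves(increments=[[0.5,-1,0.155,0,0],[0.5,-1,0.155,0,0],[0.5,-1,0.155,0,0],[0.5,-1,0.155,0,0],[0.5,-0.3,0.05,0,0],[0.5,0,0,-0.25,0],[0.5,0,0,-0.2,0]])

```text
t: 7.35
tcp_pos: [0.397, 0.2769, 0.0022]
tcp_rot: [-3.142, -0.0, -0.157]
wrist_force: [0.5, -1.2, -0.1]
finger_gap: 0.501
gripper_force: 0.0
```

```bash
python3 - <<'E'
from h import *
look("top")
im=robot.get_image("wrist");b=robot.get_image("scene")[110:200,310:430]
cv2.imwrite("pics/w3.png",np.hstack([cv2.resize(im,(480,360)),cv2.resize(b,(320,240)).__class__(( 360,320,3),np.uint8)*0+cv2.copyMakeBorder(cv2.resize(b,(320,240)),0,120,0,0,0)]))
E
```

```text
top outer [ 0.4098 -0.3455] 0.0447 n,u [ 0.4387 -0.3081] cover n,u [ 0.4391 -0.3051]
top outer [ 0.4368 -0.2233] 0.0295 n,u [ 0.4548 -0.1839] cover n,u [ 0.4548 -0.1822]
top outer [0.4433 0.4824] 0.0399 n,u [0.399  0.5196] cover n,u [0.3993 0.5218]
top outer [0.4526 0.1465] 0.0296 n,u [0.4379 0.1859] cover n,u [0.4377 0.1843]
top outer [ 0.4359 -0.097 ] 0.0446 n,u [ 0.4427 -0.0582] cover n,u [ 0.4419 -0.0576]
top outer [0.4421 0.0242] 0.0442 n,u [0.4383 0.0631] cover n,u [0.4376 0.0628]
top outer [0.4692 0.2666] 0.045 n,u [0.4438 0.307 ] cover n,u [0. 0.]
top outer [ 0.5624 -0.7512] 0.0581 n,u [ 0.6265 -0.6987] cover n,u [0. 0.]
tcp [0.397  0.2769 0.0022] n,u [0.3711 0.3108] -0.157 F [ 0.5 -1.2 -0.1] t 7.35
```

View pics/w3.png

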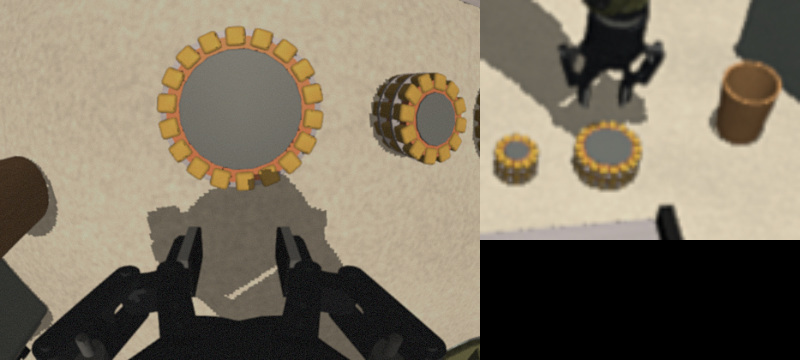

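The first contact hasn't moved, and the shadow shows the tips hanging well above the bench. I'll lower in small steps and watch the force.

Emit:
apply_moves(increments=[[0.5,0,0,-0.2,0],[0.5,0,0,-0.2,0],[0.5,0,0,-0.2,0],[0.5,0,0,-0.2,0]])

```text
t: 8.0
tcp_pos: [0.3965, 0.277, -0.0137]
tcp_rot: [3.142, 0.0, -0.157]
wrist_force: [0.4, -0.1, -0.1]
finger_gap: 0.496
gripper_force: 0.0
```

```bash
python3 - <<'E'
from h import *
s=robot.read_state();print(s["tcp_pos"],s["wrist_force"],s["joint_positions"])
im=robot.get_image("wrist");b=robot.get_image("scene")[110:200,310:430]
cv2.imwrite("pics/w4.png",np.hstack([cv2.resize(im,(480,360)),cv2.copyMakeBorder(cv2.resize(b,(320,240)),0,120,0,0,0)]))
E
```

```text
[ 0.39654531  0.27696302 -0.01372383] [ 0.43324046 -0.08542683 -0.14985979] [ 5.33945832e-01  4.45957262e-01  1.87542976e+00 -1.94840238e-05
  8.20263028e-01  2.26192380e+00]
```

View pics/w4.png

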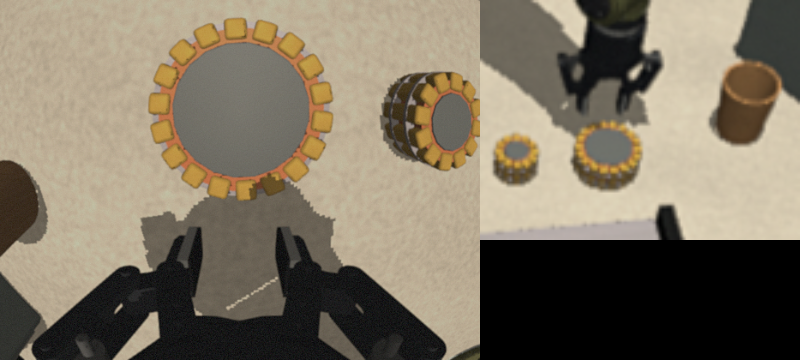

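Still no contact with the reported TCP below the bench, so the reported height carries an offset. I'll keep feeling downward.

Emit:
apply_moves(increments=[[0.5,0,0,-0.15,0],[0.5,0,0,-0.15,0],[0.5,0,0,-0.15,0],[0.5,0,0,0,0]])

```text
t: 8.6
tcp_pos: [0.3964, 0.2769, -0.0227]
tcp_rot: [3.141, 0.0, -0.157]
wrist_force: [-0.4, -0.6, -0.2]
finger_gap: 0.5
gripper_force: 0.0
```

Emit:
apply_moves(increments=[[0.5,0,0,-0.1,0],[0.5,0,0,-0.1,0],[0.5,0,0,0,0]])

```text
t: 8.98
tcp_pos: [0.3965, 0.2769, -0.0266]
tcp_rot: [3.141, 0.0, -0.157]
wrist_force: [0.1, 0.1, 0.0]
finger_gap: 0.5
gripper_force: 0.0
```

Emit:
apply_moves(increments=[[0.5,0.6,-0.09,0,0],[0.5,0.4,-0.06,0,0],[0.5,0.3,-0.05,0,0],[0.5,0.3,-0.05,0,0],[0.5,0.3,-0.05,0,0],[0.5,0.3,-0.05,0,0]])

```text
t: 9.72
tcp_pos: [0.4408, 0.2699, -0.0265]
tcp_rot: [3.142, 0.0, -0.157]
wrist_force: [-3.6, 0.3, 0.4]
finger_gap: 0.505
gripper_force: 1.6
```

```bash
python3 -c "
from h import *
look('scene')" | grep -E "tcp|0.5, 0|outer \[0.4|outer \[ ?0.5"
```

```text
scene outer [0.4913 0.2664] 0.0564 n,u [0.4659 0.3087] cover n,u [0.4691 0.3053]
scene outer [0.4521 0.1474] 0.0411 n,u [0.4373 0.1867] cover n,u [0.441  0.1856]
scene outer [0.4412 0.0255] 0.0555 n,u [0.4372 0.0643] cover n,u [0.4409 0.0648]
scene outer [0.4167 0.4793] 0.0777 n,u [0.3728 0.5142] cover n,u [0. 0.]
tcp [ 0.4408  0.2699 -0.0265] n,u [0.4153 0.3077] -0.157 F [-3.6  0.3  0.4] t 9.725
```

Emit:
apply_moves(increments=[[0.5,0.37,-0.18,0,0],[0.5,0.37,-0.18,0,0],[0.5,0.37,-0.18,0,0],[0.5,0.37,-0.18,0,0]])

```text
t: 10.28
tcp_pos: [0.4707, 0.2552, -0.0264]
tcp_rot: [-3.142, 0.0, -0.157]
wrist_force: [-2.8, 1.2, -0.5]
finger_gap: 0.498
gripper_force: 1.5
```

```bash
python3 -c "
from h import *
look('scene');look('top')" | grep -E "tcp|outer \[ ?0.5"
```

```text
scene outer [0.5211 0.251 ] 0.0561 n,u [0.4969 0.296 ] cover n,u [0.4995 0.294 ]
tcp [ 0.4707  0.2552 -0.0264] n,u [0.4463 0.2958] -0.157 F [-2.8  1.2 -0.5] t 10.275
top outer [0.5267 0.2469] 0.0443 n,u [0.5028 0.2924] cover n,u [0. 0.]
top outer [ 0.5624 -0.7512] 0.0581 n,u [ 0.6265 -0.6987] cover n,u [0. 0.]
tcp [ 0.4716  0.2549 -0.0263] n,u [0.4473 0.2955] -0.158 F [ 0.2 -0.1 -0.2] t 10.325
```

Emit:
apply_moves(increments=[[0.5,0.6,-0.05,0,0],[0.5,0.6,-0.05,0,0],[0.5,0.6,-0.05,0,0],[0.5,0.6,-0.05,0,0],[0.5,0.6,-0.05,0,0],[0.5,0.6,-0.05,0,0],[0.5,0.4,-0.04,0,0],[0.5,0.3,-0.03,0,0]])

```text
t: 11.38
tcp_pos: [0.5566, 0.2481, -0.0265]
tcp_rot: [3.142, 0.0, -0.157]
wrist_force: [-2.7, -0.5, 0.5]
finger_gap: 0.504
gripper_force: 1.6
```

Emit:
apply_moves(increments=[[0.5,0.1,-0.01,0,0],[0.5,0.1,-0.01,0,0],[0.5,0.1,-0.01,0,0]])

```text
t: 11.75
tcp_pos: [0.5621, 0.2476, -0.0264]
tcp_rot: [3.142, 0.0, -0.157]
wrist_force: [-2.7, 0.9, -0.8]
finger_gap: 0.499
gripper_force: 1.4
```

Emit:
apply_moves(increments=[[0.5,0.1,-0.01,0,0],[0.5,0.1,-0.01,0,0]])

```text
t: 12.0
tcp_pos: [0.5662, 0.2472, -0.0264]
tcp_rot: [3.142, 0.0, -0.157]
wrist_force: [-2.6, 0.6, -0.6]
finger_gap: 0.5
gripper_force: 1.4
```

Emit:
apply_moves(increments=[[0.5,0.06,0,0,0],[0.5,0.06,0,0,0]])

```text
t: 12.25
tcp_pos: [0.5674, 0.2471, -0.0266]
tcp_rot: [3.141, 0.003, -0.157]
wrist_force: [-16.9, -0.3, 8.0]
finger_gap: 0.501
gripper_force: 8.0
```

Contact A is on the rail at a 17 N reading. Next is B.

Emit:
apply_moves(increments=[[0.5,-1,0.09,0,0],[0.5,-1,0.09,0.2,0],[0.5,-1,-0.8,1,0.72],[0.5,-1,-1,1,0.72],[0.5,-1,-1,0.8,0.72],[0.5,-1,-1,0,0.72],[0.5,-1,-1,0,0.72],[0.5,-1,-1,0,0.7]])

```text
t: 13.25
tcp_pos: [0.4085, 0.1342, 0.034]
tcp_rot: [3.141, -0.002, 0.362]
wrist_force: [0.3, -0.7, -0.0]
finger_gap: 0.505
gripper_force: 0.0
```

Emit:
apply_moves(increments=[[0.5,-0.7,-1,0,0],[0.5,-0.7,-1,0,0],[0.5,-0.7,-1,0,0],[0.5,0,-1,0,0],[0.5,0,-1,-0.5,0],[0.5,0,-1,-0.8,0],[0.5,0,-0.9,-1,0],[0.5,0,0,-0.7,0]])

```text
t: 14.25
tcp_pos: [0.3671, -0.0042, -0.0267]
tcp_rot: [3.141, -0.001, 0.357]
wrist_force: [0.3, 0.7, -0.1]
finger_gap: 0.497
gripper_force: 0.0
```

```bash
python3 -c "
from h import *
look('scene');look('top')" | grep -E "tcp|outer \[ ?0.[456]"
```

```text
scene outer [0.6132 0.2414] 0.051 n,u [0.5895 0.2946] cover n,u [0.5961 0.294 ]
scene outer [ 0.4376 -0.2224] 0.0408 n,u [ 0.4555 -0.1829] cover n,u [ 0.4581 -0.1806]
scene outer [ 0.4109 -0.3431] 0.0566 n,u [ 0.4396 -0.3055] cover n,u [ 0.4418 -0.303 ]
scene outer [ 0.4352 -0.0942] 0.0551 n,u [ 0.4418 -0.0555] cover n,u [ 0.4448 -0.0553]
scene outer [0.4521 0.1474] 0.0411 n,u [0.4373 0.1867] cover n,u [0.441  0.1856]
scene outer [0.4412 0.0255] 0.0555 n,u [0.4372 0.0643] cover n,u [0.4409 0.0648]
scene outer [0.4171 0.481 ] 0.0771 n,u [0.373 0.516] cover n,u [0. 0.]
tcp [ 0.3671 -0.0042 -0.0267] n,u [0.3661 0.0282] 0.357 F [ 0.3  0.7 -0.1] t 14.25
top outer [ 0.4095 -0.3459] 0.0445 n,u [ 0.4384 -0.3084] cover n,u [ 0.4389 -0.305 ]
top outer [ 0.4368 -0.2233] 0.0295 n,u [ 0.4548 -0.1839] cover n,u [ 0.4552 -0.1823]
top outer [0.4432 0.4822] 0.04 n,u [0.3989 0.5195] cover n,u [0.3991 0.5218]
top outer [0.4513 0.1468] 0.0297 n,u [0.4366 0.1861] cover n,u [0.4378 0.1845]
top outer [ 0.4352 -0.0966] 0.044 n,u [ 0.442  -0.0578] cover n,u [ 0.442  -0.0574]
top outer [0.4413 0.0253] 0.0446 n,u [0.4374 0.0641] cover n,u [0.4376 0.0626]
top outer [ 0.5624 -0.7512] 0.0581 n,u [ 0.6265 -0.6987] cover n,u [0. 0.]
top outer [0.6193 0.2425] 0.0452 n,u [0.5955 0.2962] cover n,u [0.5931 0.2923]
tcp [ 0.3663 -0.0038 -0.0279] n,u [0.3652 0.0285] 0.358 F [-2.1  0.4 -0.9] t 14.3
```

Emit:
apply_moves(increments=[[0.5,0.6,0.23,0,0],[0.5,0.5,0.19,0,0],[0.5,0.4,0.15,0,0],[0.5,0.5,0.35,0,0],[0.5,0.5,0.35,0,0],[0.5,0.5,0.35,0,0],[0.5,0.5,0.35,0,0],[0.5,0.5,0.35,0,0]])

```text
t: 15.35
tcp_pos: [0.4472, 0.0437, -0.0264]
tcp_rot: [-3.142, 0.0, 0.359]
wrist_force: [-4.1, -2.8, 3.0]
finger_gap: 0.501
gripper_force: 2.0
```

```bash
python3 -c "
from h import *
look('scene')" | grep -E "tcp|outer \[ ?0.[456]"
```

```text
scene outer [0.6132 0.2414] 0.051 n,u [0.5895 0.2946] cover n,u [0.5961 0.294 ]
scene outer [ 0.4376 -0.2224] 0.0408 n,u [ 0.4555 -0.1829] cover n,u [ 0.4581 -0.1806]
scene outer [0.4923 0.064 ] 0.0549 n,u [0.4848 0.1072] cover n,u [0.4903 0.1064]
scene outer [ 0.4109 -0.3431] 0.0566 n,u [ 0.4396 -0.3055] cover n,u [ 0.4418 -0.303 ]
scene outer [ 0.4352 -0.0942] 0.0551 n,u [ 0.4418 -0.0555] cover n,u [ 0.4448 -0.0553]
scene outer [0.4521 0.1474] 0.0411 n,u [0.4373 0.1867] cover n,u [0.441  0.1856]
scene outer [0.4171 0.481 ] 0.0771 n,u [0.373 0.516] cover n,u [0. 0.]
tcp [ 0.4472  0.0437 -0.0264] n,u [0.4416 0.083 ] 0.359 F [-4.1 -2.8  3. ] t 15.35
```

Emit:
apply_moves(increments=[[0.5,0.63,0.48,0,0],[0.5,0.63,0.48,0,0],[0.5,0.63,0.48,0,0],[0.5,0.63,0.48,0,0],[0.5,0.63,0.48,0,0],[0.5,0.63,0.48,0,0],[0.5,0.63,0.48,0,0],[0.5,0.5,0.3,0,0]])

```text
t: 16.4
tcp_pos: [0.5454, 0.1172, -0.0266]
tcp_rot: [-3.142, 0.0, 0.359]
wrist_force: [-2.9, -1.2, 1.6]
finger_gap: 0.502
gripper_force: 1.4
```

```bash
python3 -c "
from h import *
look('scene');look('top')" | grep -E "tcp|outer \[ ?0.[56]|top.*0.45"
```

```text
scene outer [0.6132 0.2414] 0.051 n,u [0.5895 0.2946] cover n,u [0.5966 0.2939]
scene outer [0.5881 0.1356] 0.0534 n,u [0.5738 0.187 ] cover n,u [0.5813 0.1878]
tcp [ 0.5454  0.1172 -0.0266] n,u [0.533  0.1648] 0.359 F [-2.9 -1.2  1.6] t 16.4
top outer [ 0.4369 -0.2232] 0.0295 n,u [ 0.4549 -0.1838] cover n,u [ 0.4553 -0.1821]
top outer [ 0.436  -0.0969] 0.0445 n,u [ 0.4428 -0.0581] cover n,u [ 0.442  -0.0572]
top outer [ 0.5624 -0.7512] 0.0581 n,u [ 0.6265 -0.6987] cover n,u [0. 0.]
top outer [0.6192 0.2427] 0.0452 n,u [0.5954 0.2963] cover n,u [0. 0.]
tcp [ 0.5464  0.1176 -0.0264] n,u [0.5339 0.1653] 0.359 F [1.2 0.5 0.3] t 16.45
```

Emit:
apply_moves(increments=[[0.5,0.15,0,0,0],[0.5,0.15,0,0,0],[0.5,0.15,0,0,0],[0.5,0.12,0,0,0]])

```text
t: 17.0
tcp_pos: [0.5562, 0.1163, -0.0264]
tcp_rot: [-3.142, 0.0, 0.359]
wrist_force: [-1.5, -0.1, -0.6]
finger_gap: 0.502
gripper_force: 0.7
```

Emit:
apply_moves(increments=[[0.5,0.08,0,0,0],[0.5,0.08,0,0,0]])

```text
t: 17.25
tcp_pos: [0.5594, 0.1164, -0.0264]
tcp_rot: [-3.142, 0.0, 0.359]
wrist_force: [-1.9, 0.3, -1.7]
finger_gap: 0.498
gripper_force: 0.7
```

Emit:
apply_moves(increments=[[0.5,0.1,0,0,0],[0.5,0.06,0,0,0]])

```text
t: 17.5
tcp_pos: [0.5608, 0.1164, -0.0268]
tcp_rot: [-3.14, 0.004, 0.359]
wrist_force: [-19.5, -0.6, 10.0]
finger_gap: 0.499
gripper_force: 9.7
```

Emit:
apply_moves(increments=[[0.5,0.05,0,0,0],[0.5,0.05,0,0,0]])

```text
t: 17.75
tcp_pos: [0.5608, 0.1164, -0.0269]
tcp_rot: [-3.139, 0.009, 0.36]
wrist_force: [-34.3, -1.6, 20.6]
finger_gap: 0.499
gripper_force: 17.0
```

Emit:
apply_moves(increments=[[0.5,-1,-0.38,0,0],[0.5,-1,-0.38,0.2,0],[0.5,-1,-1,1,0],[0.5,-1,-1,1,0],[0.5,-1,-1,0.8,0],[0.5,-1,-1,0,0],[0.5,-1,-1,0,0],[0.5,-1,-1,0,0]])

```text
t: 18.75
tcp_pos: [0.4044, -0.0195, 0.034]
tcp_rot: [3.141, -0.001, 0.359]
wrist_force: [0.8, 0.5, 0.3]
finger_gap: 0.5
gripper_force: 0.0
```

Emit:
apply_moves(increments=[[0.5,-0.8,-1,0,0],[0.5,-0.8,-1,0,0],[0.5,-0.4,-1,0,0],[0.5,0,-1,0,0],[0.5,0,-1,-0.7,0],[0.5,0,-0.24,-1,0],[0.5,0,0,-1,0],[0.5,0,0,-0.3,0]])

```text
t: 19.75
tcp_pos: [0.3644, -0.1237, -0.0269]
tcp_rot: [-3.141, 0.0, 0.359]
wrist_force: [0.0, -0.2, 0.6]
finger_gap: 0.502
gripper_force: 0.0
```

```bash
python3 -c "
from h import *
look('scene');look('top')" | grep -E "tcp|outer \[ ?0.[56]|outer.*0.4[45]"
```

```text
scene outer [0.6004 0.1352] 0.0494 n,u [0.5861 0.1876] cover n,u [0.5964 0.1885]
scene outer [0.6132 0.2414] 0.051 n,u [0.5895 0.2946] cover n,u [0.5966 0.2939]
scene outer [ 0.4379 -0.2207] 0.0413 n,u [ 0.4557 -0.1812] cover n,u [ 0.4581 -0.1806]
scene outer [ 0.4109 -0.3431] 0.0566 n,u [ 0.4396 -0.3055] cover n,u [ 0.4418 -0.303 ]
scene outer [ 0.4333 -0.0939] 0.057 n,u [ 0.4399 -0.0553] cover n,u [ 0.4448 -0.0553]
scene outer [0.4521 0.1474] 0.0411 n,u [0.4373 0.1867] cover n,u [0.441  0.1856]
tcp [ 0.3644 -0.1237 -0.0269] n,u [ 0.3739 -0.091 ] 0.359 F [ 0.  -0.2  0.6] t 19.75
top outer [ 0.4371 -0.2231] 0.0296 n,u [ 0.4551 -0.1837] cover n,u [ 0.4551 -0.1824]
top outer [0.4432 0.4822] 0.04 n,u [0.3989 0.5195] cover n,u [0.3989 0.5211]
top outer [0.4526 0.1465] 0.0296 n,u [0.4379 0.1859] cover n,u [0.4377 0.1843]
top outer [ 0.435  -0.0966] 0.0442 n,u [ 0.4418 -0.0579] cover n,u [0. 0.]
top outer [ 0.5624 -0.7512] 0.0581 n,u [ 0.6265 -0.6987] cover n,u [0. 0.]
top outer [0.6101 0.1361] 0.0456 n,u [0.5957 0.1894] cover n,u [0.593 0.187]
top outer [0.6192 0.2427] 0.0452 n,u [0.5954 0.2963] cover n,u [0.5934 0.2926]
tcp [ 0.3644 -0.1236 -0.027 ] n,u [ 0.3739 -0.0909] 0.359 F [-0.5  0.4 -0.4] t 19.8
```

Emit:
apply_moves(increments=[[0.5,0.5,0.19,0,0],[0.5,0.4,0.15,0,0],[0.5,0.3,0.12,0,0],[0.5,0.6,0.48,0,0],[0.5,0.6,0.48,0,0],[0.5,0.6,0.48,0,0],[0.5,0.6,0.48,0,0],[0.5,0.6,0.48,0,0]])

```text
t: 20.85
tcp_pos: [0.4494, -0.0657, -0.0264]
tcp_rot: [-3.142, 0.0, 0.359]
wrist_force: [-1.7, -2.2, 2.2]
finger_gap: 0.501
gripper_force: 1.9
```

Emit:
apply_moves(increments=[[0.5,0.6,0.52,0,0],[0.5,0.6,0.52,0,0],[0.5,0.6,0.52,0,0],[0.5,0.6,0.52,0,0],[0.5,0.6,0.52,0,0],[0.5,0.5,0.4,0,0],[0.5,0.4,0.3,0,0]])

```text
t: 21.72
tcp_pos: [0.5271, 0.0001, -0.0265]
tcp_rot: [-3.141, 0.0, 0.359]
wrist_force: [-2.9, -1.6, 3.2]
finger_gap: 0.498
gripper_force: 1.8
```

```bash
python3 -c "
from h import *
look('scene');look('top')" | grep -E "tcp|outer \[ ?0.[56]"
```

```text
scene outer [0.6004 0.1352] 0.0494 n,u [0.5861 0.1876] cover n,u [0.5964 0.1885]
scene outer [0.6132 0.2414] 0.051 n,u [0.5895 0.2946] cover n,u [0.5966 0.2939]
scene outer [0.5728 0.0239] 0.0539 n,u [0.5685 0.0743] cover n,u [0.5731 0.0701]
tcp [ 5.271e-01  1.000e-04 -2.650e-02] n,u [0.525  0.0466] 0.359 F [-2.9 -1.6  3.2] t 21.725
top outer [ 0.564  -0.7498] 0.0594 n,u [ 0.6279 -0.6972] cover n,u [0. 0.]
top outer [0.6101 0.1361] 0.0456 n,u [0.5957 0.1894] cover n,u [0.5931 0.1872]
top outer [0.6194 0.2411] 0.0456 n,u [0.5957 0.2948] cover n,u [0.5934 0.2924]
tcp [ 5.279e-01  5.000e-04 -2.640e-02] n,u [0.5258 0.0471] 0.359 F [-0.4  0.7  0.1] t 21.775
```

Emit:
apply_moves(increments=[[0.5,0.2,0,0,0],[0.5,0.2,0,0,0],[0.5,0.2,0,0,0],[0.5,0.2,0,0,0],[0.5,0.15,0,0,0]])

```text
t: 22.45
tcp_pos: [0.5458, -0.0005, -0.0264]
tcp_rot: [-3.142, -0.0, 0.359]
wrist_force: [-1.9, -0.8, -1.9]
finger_gap: 0.501
gripper_force: 0.7
```

Emit:
apply_moves(increments=[[0.5,0.1,0,0,0],[0.5,0.08,0,0,0]])

```text
t: 22.7
tcp_pos: [0.5492, -0.0004, -0.0265]
tcp_rot: [-3.142, 0.0, 0.359]
wrist_force: [-0.8, -0.4, -1.4]
finger_gap: 0.497
gripper_force: 0.7
```

Emit:
apply_moves(increments=[[0.5,0.08,0,0,0],[0.5,0.06,0,0,0]])

```text
t: 22.95
tcp_pos: [0.5503, -0.0004, -0.0267]
tcp_rot: [-3.14, 0.004, 0.359]
wrist_force: [-16.8, -1.8, 9.6]
finger_gap: 0.501
gripper_force: 9.3
```

```bash
python3 -c "
from h import *
look('scene');look('top')" | grep -E "tcp|outer \[ ?0.[56]"
```

```text
scene outer [0.5894 0.0164] 0.049 n,u [0.5856 0.0683] cover n,u [0.5962 0.0713]
scene outer [0.6004 0.1352] 0.0494 n,u [0.5861 0.1876] cover n,u [0.5964 0.1885]
scene outer [0.6132 0.2414] 0.051 n,u [0.5895 0.2946] cover n,u [0.5961 0.294 ]
tcp [ 5.503e-01 -4.000e-04 -2.670e-02] n,u [0.5482 0.0481] 0.359 F [-16.8  -1.8   9.6] t 22.95
top outer [ 0.564  -0.7498] 0.0594 n,u [ 0.6279 -0.6972] cover n,u [0. 0.]
top outer [0.6101 0.1361] 0.0456 n,u [0.5957 0.1894] cover n,u [0.5931 0.1871]
top outer [0.6194 0.2411] 0.0456 n,u [0.5957 0.2948] cover n,u [0.5932 0.2924]
tcp [ 5.502e-01 -5.000e-04 -2.670e-02] n,u [0.5481 0.0481] 0.359 F [-14.9  -0.9   7.8] t 23.0
```

Emit:
apply_moves(increments=[[0.5,-1,-0.38,0,0],[0.5,-1,-0.38,0.1,0],[0.6,0,-0.45,0.9,1],[0.6,0,-0.45,1,1],[0.6,0,-0.45,1,1],[0.6,0,-0.45,0,1],[0.6,0,-0.45,0,1],[0.6,0,-0.45,0,1]])

```text
t: 24.05
tcp_pos: [0.5124, -0.07, 0.0339]
tcp_rot: [3.141, -0.0, 1.083]
wrist_force: [-0.0, 0.1, 0.1]
finger_gap: 0.399
gripper_force: 0.0
```

Emit:
apply_moves(increments=[[0.6,1,0,0,0.84],[0.6,1,0,0,0.84],[0.6,1,0,0,0.84],[0.6,1,0,0,0.84],[0.6,0,0,-0.9,0],[0.6,0,0,-0.9,0],[0.6,0,0,-0.5,0]])

```text
t: 24.92
tcp_pos: [0.5906, -0.0695, -0.0144]
tcp_rot: [-3.139, -0.0, 1.481]
wrist_force: [-0.7, -0.0, 1.3]
finger_gap: 0.398
gripper_force: 0.0
```

```bash
python3 -c "
from h import *
look('scene');look('top')" | grep -E "tcp|outer \[ ?0.[56]"; python3 -c "
from h import *
cv2.imwrite('pics/w9.png',np.hstack([cv2.resize(robot.get_image('wrist'),(400,300)),cv2.resize(robot.get_image('scene')[130:230,230:380],(400,300))]))"
```

```text
scene outer [0.5894 0.0164] 0.049 n,u [0.5856 0.0683] cover n,u [0.5964 0.0714]
scene outer [0.6004 0.1352] 0.0494 n,u [0.5861 0.1876] cover n,u [0.5964 0.1885]
scene outer [0.6132 0.2414] 0.051 n,u [0.5895 0.2946] cover n,u [0.5964 0.294 ]
tcp [ 0.5906 -0.0695 -0.0144] n,u [ 0.5944 -0.0172] 1.481 F [-0.7 -0.   1.3] t 24.925
top outer [ 0.564  -0.7498] 0.0594 n,u [ 0.6279 -0.6972] cover n,u [0. 0.]
top outer [0.5989 0.0217] 0.0448 n,u [0.5946 0.0744] cover n,u [0. 0.]
top outer [0.6101 0.1361] 0.0456 n,u [0.5957 0.1894] cover n,u [0.5929 0.1873]
top outer [0.6194 0.2411] 0.0456 n,u [0.5957 0.2948] cover n,u [0.5932 0.2926]
tcp [ 0.5904 -0.0695 -0.0151] n,u [ 0.5942 -0.0172] 1.481 F [-1.4  0.  -0.8] t 24.975
```

View pics/w9.png

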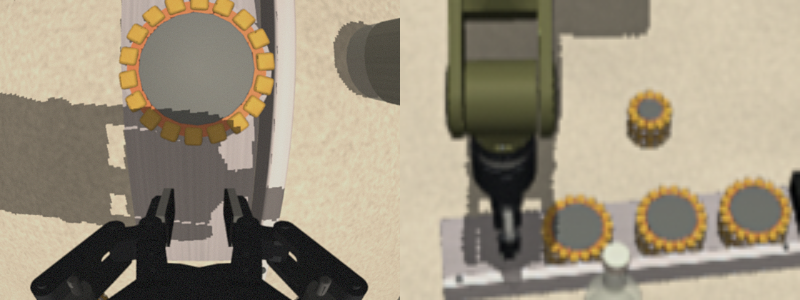

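Fork and row are aligned: the contact's near edge is at (195,140), the fingertips at (165,195) and (232,195), and the fingers clear the rail.

Emit:
apply_moves(increments=[[0.6,0,0,-0.25,0],[0.6,0.06,0.7,0,0],[0.6,0.05,0.6,0,0],[0.6,0.03,0.3,0,0],[0.6,0.03,0.3,0,0],[0.6,0.03,0.3,0,0],[0.6,0.03,0.3,0,0],[0.6,0.03,0.3,0,0]])

```text
t: 26.12
tcp_pos: [0.5965, -0.0141, -0.0174]
tcp_rot: [-3.14, 0.001, 1.482]
wrist_force: [-6.7, -6.8, 4.3]
finger_gap: 0.399
gripper_force: 4.3
```

```bash
python3 -c "
from h import *
look('scene');look('top')" | grep -E "tcp|outer \[ ?0.[56]"
```

```text
scene outer [0.6004 0.1352] 0.0494 n,u [0.5861 0.1876] cover n,u [0.5964 0.1885]
scene outer [0.6132 0.2414] 0.051 n,u [0.5895 0.2946] cover n,u [0.596 0.294]
tcp [ 0.5965 -0.0141 -0.0174] n,u [0.5954 0.0386] 1.482 F [-6.7 -6.8  4.3] t 26.125
top outer [ 0.564  -0.7498] 0.0594 n,u [ 0.6279 -0.6972] cover n,u [0. 0.]
top outer [0.6101 0.1361] 0.0456 n,u [0.5957 0.1894] cover n,u [0.5929 0.1871]
top outer [0.6194 0.2411] 0.0456 n,u [0.5957 0.2948] cover n,u [0.5931 0.2927]
tcp [ 0.5965 -0.0134 -0.0175] n,u [0.5954 0.0393] 1.482 F [-5.8 -4.6  4.1] t 26.175
```

Emit:
apply_moves(increments=[[0.6,-0.04,0.1,0,0],[0.6,-0.01,0.2,0,0],[0.6,0.02,0.2,0,0],[0.6,0.02,0.2,0,0],[0.6,0.02,0.2,0,0]])

```text
t: 26.85
tcp_pos: [0.5966, 0.0039, -0.0175]
tcp_rot: [-3.14, 0.001, 1.482]
wrist_force: [-8.0, -9.9, 4.4]
finger_gap: 0.404
gripper_force: 5.8
```

```bash
python3 -c "
from h import *
look('scene');look('top')" | grep -E "tcp|outer \[ ?0.[56]"
```

```text
scene outer [0.5909 0.163 ] 0.1292 n,u [0.5742 0.2145] cover n,u [0.5964 0.2001]
tcp [ 0.5966  0.0039 -0.0175] n,u [0.5939 0.0565] 1.482 F [-8.  -9.9  4.4] t 26.85
top outer [ 0.564  -0.7498] 0.0594 n,u [ 0.6279 -0.6972] cover n,u [0. 0.]
top outer [0.6057 0.185 ] 0.1024 n,u [0.587  0.2377] cover n,u [0.5933 0.1988]
tcp [ 0.5967  0.0043 -0.0175] n,u [0.594 0.057] 1.482 F [-6.7 -7.   4.6] t 26.9
```

Emit:
apply_moves(increments=[[0.6,-0.02,0.1,0,0],[0.6,0,0.1,0,0],[0.6,0.01,0.1,0,0],[0.6,0.01,0.1,0,0]])

```text
t: 27.45
tcp_pos: [0.597, 0.0118, -0.0174]
tcp_rot: [-3.141, 0.001, 1.482]
wrist_force: [-4.6, -9.1, 2.9]
finger_gap: 0.399
gripper_force: 5.5
```

Emit:
apply_moves(increments=[[0.6,0.01,0.06,0,0],[0.6,0,0.05,0,0]])

```text
t: 27.7
tcp_pos: [0.5972, 0.0139, -0.0174]
tcp_rot: [-3.141, 0.001, 1.482]
wrist_force: [-4.2, -9.4, 2.9]
finger_gap: 0.399
gripper_force: 5.4
```

```bash
python3 -c "
from h import *
look('scene');look('top')" | grep -E "tcp|outer \[ ?0.[56]"
```

```text
scene outer [0.5909 0.1717] 0.1277 n,u [0.5735 0.2232] cover n,u [0.596  0.2102]
tcp [ 0.5972  0.0139 -0.0174] n,u [0.5937 0.0665] 1.482 F [-4.2 -9.4  2.9] t 27.7
top outer [ 0.564  -0.7498] 0.0594 n,u [ 0.6279 -0.6972] cover n,u [0. 0.]
top outer [0.6066 0.1955] 0.1003 n,u [0.5869 0.2482] cover n,u [0.5928 0.2986]
tcp [ 0.5972  0.0141 -0.0175] n,u [0.5937 0.0667] 1.482 F [-4.4 -8.6  2.8] t 27.75
```

Emit:
apply_moves(increments=[[0.6,0,0.05,0,0],[0.6,0.01,0.03,0,0]])

```text
t: 28.05
tcp_pos: [0.5973, 0.0155, -0.0175]
tcp_rot: [-3.141, 0.001, 1.482]
wrist_force: [-4.6, -9.8, 2.5]
finger_gap: 0.395
gripper_force: 5.8
```

Emit:
apply_moves(increments=[[0.6,0,0.03,0,0],[0.6,0,0.03,0,0]])

```text
t: 28.3
tcp_pos: [0.5974, 0.0167, -0.0175]
tcp_rot: [-3.141, 0.001, 1.482]
wrist_force: [-4.1, -8.4, 3.3]
finger_gap: 0.402
gripper_force: 5.3
```

Emit:
apply_moves(increments=[[0.6,0,0.03,0,0]])

```text
t: 28.42
tcp_pos: [0.5975, 0.0173, -0.0175]
tcp_rot: [-3.141, 0.001, 1.482]
wrist_force: [-3.2, -9.4, 1.9]
finger_gap: 0.398
gripper_force: 5.1
```

Emit:
apply_moves(increments=[[0.6,0,0.03,0,0]])

```text
t: 28.55
tcp_pos: [0.5975, 0.018, -0.0174]
tcp_rot: [-3.141, 0.001, 1.482]
wrist_force: [-2.3, -8.7, 1.9]
finger_gap: 0.399
gripper_force: 5.0
```

Emit:
apply_moves(increments=[[0.6,0.01,0.03,0,0],[0.6,0,0.03,0,0]])

```text
t: 28.8
tcp_pos: [0.5976, 0.0191, -0.0174]
tcp_rot: [-3.141, 0.001, 1.482]
wrist_force: [-3.2, -8.8, 2.3]
finger_gap: 0.399
gripper_force: 5.3
```

Emit:
apply_moves(increments=[[0.6,0.01,0.03,0,0]])

```text
t: 28.92
tcp_pos: [0.5978, 0.0197, -0.0175]
tcp_rot: [-3.141, 0.001, 1.482]
wrist_force: [-5.1, -10.1, 4.3]
finger_gap: 0.398
gripper_force: 5.9
```

Emit:
apply_moves(increments=[[0.6,0,0.03,0,0]])

```text
t: 29.05
tcp_pos: [0.5977, 0.0203, -0.0175]
tcp_rot: [-3.141, 0.001, 1.482]
wrist_force: [-5.2, -9.5, 2.1]
finger_gap: 0.399
gripper_force: 5.6
```

```bash
python3 -c "
from h import *
look('scene');look('top')" | grep -E "tcp|outer \[ ?0.[56]"
```

```text
scene outer [0.5917 0.1785] 0.1276 n,u [0.5737 0.23  ] cover n,u [0.5964 0.2167]
tcp [ 0.5977  0.0203 -0.0175] n,u [0.5936 0.0729] 1.482 F [-5.2 -9.5  2.1] t 29.05
top outer [ 0.5624 -0.7527] 0.0584 n,u [ 0.6266 -0.7002] cover n,u [0. 0.]
top outer [0.6075 0.2017] 0.1 n,u [0.5874 0.2545] cover n,u [0.5931 0.215 ]
tcp [ 0.5978  0.0203 -0.0175] n,u [0.5936 0.073 ] 1.482 F [ -3.9 -10.    3.8] t 29.1
```

Emit:
apply_moves(increments=[[0.6,0,0.03,0,0],[0.6,0,0.03,0,0]])

```text
t: 29.4
tcp_pos: [0.5977, 0.0207, -0.0175]
tcp_rot: [-3.141, 0.002, 1.482]
wrist_force: [-4.9, -18.0, 2.6]
finger_gap: 0.403
gripper_force: 9.5
```

Emit:
apply_moves(increments=[[0.6,0,0.03,0,0],[0.6,0.01,0.03,0,0]])

```text
t: 29.65
tcp_pos: [0.5978, 0.0209, -0.0175]
tcp_rot: [-3.14, 0.004, 1.482]
wrist_force: [-8.3, -26.4, 4.5]
finger_gap: 0.399
gripper_force: 13.2
```

Emit:
apply_moves(increments=[[0.6,0,0.03,0,0],[0.6,0,0.03,0,0]])

```text
t: 29.9
tcp_pos: [0.5978, 0.021, -0.0174]
tcp_rot: [-3.14, 0.005, 1.481]
wrist_force: [-7.8, -33.3, 4.3]
finger_gap: 0.397
gripper_force: 16.6
```

The block now takes about 24 N, so I ease back a little and hold.

Emit:
apply_moves(increments=[[0.6,0,-0.03,0,0],[0.6,0,0,0,0],[0.6,0,0,0,0],[0.6,0,0,0,0],[0.6,0,0,0,0]])

```text
t: 30.52
tcp_pos: [0.5978, 0.021, -0.0174]
tcp_rot: [-3.14, 0.004, 1.481]
wrist_force: [-7.6, -26.2, 4.2]
finger_gap: 0.4
gripper_force: 13.6
```

Emit:
apply_moves(increments=[[0.6,0,-0.02,0,0],[0.6,0,0,0,0],[0.6,0,0,0,0],[0.6,0,0,0,0],[0.6,0,0,0,0]])

```text
t: 31.15
tcp_pos: [0.5978, 0.0209, -0.0175]
tcp_rot: [-3.14, 0.004, 1.481]
wrist_force: [-5.6, -23.5, 3.9]
finger_gap: 0.399
gripper_force: 12.3
```

```bash
python3 -c "
from h import *
look('top')
im=robot.get_image('top');c=robot.get_calibration('top')
g=cv2.inRange(cv2.cvtColor(im,cv2.COLOR_BGR2HSV),(0,0,60),(180,75,125));m=np.zeros_like(g);m[170:225,170:300]=255
cs,_=cv2.findContours(cv2.morphologyEx(g&m,cv2.MORPH_OPEN,np.ones((5,5))),0,1)
for k in cs:
    if cv2.contourArea(k)>100: e=cv2.minEnclosingCircle(k);p=plane(c,e[0],.04)[:2];print(e,np.round([p@n_,p@u_],4))
" | grep -E "tcp|outer \[ ?0.[56]|\(\("
```

```text
top outer [ 0.564  -0.7498] 0.0594 n,u [ 0.6279 -0.6972] cover n,u [0. 0.]
top outer [0.6102 0.2023] 0.0989 n,u [0.59   0.2554] cover n,u [0.5931 0.2149]
tcp [ 0.5978  0.0209 -0.0175] n,u [0.5936 0.0735] 1.481 F [ -5.6 -23.5   3.9] t 31.15
((226.95689392089844, 191.30172729492188), 9.786959648132324) [0.5928 0.2154]
((197.5, 189.07142639160156), 9.649566650390625) [0.5934 0.3048]
```

Emit:
apply_moves(increments=[[0.6,0,-0.1,0,0],[0.6,-0.02,-0.3,0,0],[0.6,-0.08,-0.9,0,0],[0.6,-0.08,-0.9,0,0],[0.6,0,0,1,0],[0.6,0,-0.5,1,0],[0.6,-0.5,-1,1,0],[0.6,-1,-1,1,0]])

```text
t: 32.25
tcp_pos: [0.5651, -0.071, 0.0649]
tcp_rot: [3.139, 0.0, 1.483]
wrist_force: [0.2, -0.1, 0.1]
finger_gap: 0.4
gripper_force: 0.0
```

Emit:
apply_moves(increments=[[0.6,-1,0,1,0],[0.6,-1,0,1,0],[0.6,0,0,0,0]])

```text
t: 32.62
tcp_pos: [0.5252, -0.0707, 0.1056]
tcp_rot: [3.137, 0.001, 1.482]
wrist_force: [-0.6, -0.3, 0.7]
finger_gap: 0.399
gripper_force: 0.0
```

```bash
python3 -c "
from h import *
look('top')
im=robot.get_image('top');c=robot.get_calibration('top')
g=cv2.inRange(cv2.cvtColor(im,cv2.COLOR_BGR2HSV),(0,0,60),(180,75,125));m=np.zeros_like(g);m[170:225,170:300]=255
cs,_=cv2.findContours(cv2.morphologyEx(g&m,cv2.MORPH_OPEN,np.ones((5,5))),0,1)
for k in cs:
    if cv2.contourArea(k)>100: e=cv2.minEnclosingCircle(k);p=plane(c,e[0],.04)[:2];print(e,np.round([p@n_,p@u_],4))
"
```

```text
top outer [ 0.4099 -0.3455] 0.045 n,u [ 0.4388 -0.308 ] cover n,u [ 0.439  -0.3051]
top outer [ 0.4368 -0.2233] 0.0295 n,u [ 0.4548 -0.1839] cover n,u [ 0.4548 -0.1822]
top outer [0.4431 0.4824] 0.04 n,u [0.3989 0.5196] cover n,u [0.3989 0.521 ]
top outer [0.4517 0.1465] 0.0299 n,u [0.437  0.1857] cover n,u [0.4377 0.1843]
top outer [ 0.564  -0.7498] 0.0594 n,u [ 0.6279 -0.6972] cover n,u [0. 0.]
top outer [0.6068 0.1651] 0.1351 n,u [0.5899 0.218 ] cover n,u [0.5933 0.1251]
tcp [ 0.5252 -0.0707  0.1056] n,u [ 0.5294 -0.0241] 1.482 F [-0.6 -0.3  0.7] t 32.625
((256.9433898925781, 193.26414489746094), 9.755470275878906) [0.5932 0.1248]
((226.95689392089844, 191.30172729492188), 9.786959648132324) [0.5928 0.2154]
((197.6052703857422, 189.0263214111328), 9.670929908752441) [0.5936 0.3045]
```

The row measures straight at spacings of about 90 mm, in contact and at rest, and everything seen in the check is where it began. Handing in.

```bash
python3 -c "
from h import *
print(robot.sign_off())"
```

```text
the job is handed in; nothing more can be done
None
```

The job is handed in with three large contacts touching in a row along the back rail and against the end block, after a press the block felt as an estimated 14–24 N (from wrist force) for over a second; the final check showed the fourth large contact, both small ones and the cup unmoved, but did not re-measure the bottle, spanner, clamp or meter.

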